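# Roll a sample mount up the inspection gutter

### The job

With a fingertip, gently push the round black sample mount up the sloped gutter and over its crest, so that it settles in the dip against the end stop and does not roll back. Then push the swinging keeper arm fully shut across the gutter behind it. Only push: do not pinch or lift the mount out of the gutter, and leave everything else on the bench where it stands.

Things in the scene. Friction and masses are not known exactly. Their poses are not given: they have to be found in the camera images.
- mount: the sample mount to be moved: plain black polished resin cylinder (slippery, friction 0.3), 40 mm in diameter, 30 mm long, bright metal discs in its ends, 60 to 130 g. Lies on its rim in the gutter, axis across it, at first at rest against the low lip. Origin at its centre; y is the cylinder's axis (x, z turn as it rolls). Rolls freely, and back down if let go before the crest. Two like mounts standing flat are spares.
- gutter: fixed inspection gutter of bare aluminium on a grey base plate 280 x 140 x 8 mm. Origin on the bench under the plate's middle; x points uphill, y left (looking uphill), z up. The channel, centred on y = 0, is 36 mm wide inside, 44 over its walls, which rise only 8 mm above its floor. The floor rises at 9 degrees from x = -110 mm to the crest, then falls at 9 degrees to the end stop.
- lip (a point): middle of the low end's lip (5 mm thick, uphill face at gutter x = -110 mm), at its top, 30 mm above the bench; the floor there is 22 mm above the bench. The mount's centre starts at (-96, 0, 44) mm in the gutter's frame
- crest (a point): middle of the floor's crest, at (70, 0, 50.5) mm in the gutter's frame; the mount's centre passes 20 mm above it
- dip (a point): where the mount's centre lies when settled in the dip against the end stop: (97, 0, 66.5) mm in the gutter's frame. The end stop is an upright plate, face at x = 117 mm, top 80 mm above the bench
- keeper (a joint): angle (rad) of the keeper, a level steel arm on an upright pivot at the right of the gutter (looking uphill). 0: shut at its limit, straight across the channel (along gutter +y), 7 mm behind the settled mount; 1.57: open, pointing downhill beside the channel; limit 1.9. Stays where left (friction 0.5 N at the peg). Arm 8 mm thick, ends 66 mm from the pivot, 60.5 to 74.5 mm above the bench.
- keeper_pivot (a point): the keeper's pivot axis, at mid height of the arm; fixed at (66, -46, 67.5) mm in the gutter's frame
- keeper_peg (a point): middle of the upright peg on the keeper arm, 12 mm in diameter and 16 mm tall (74.5 to 90.5 mm above the bench), 50 mm from the pivot; it moves with the arm
- spare_a: bystander: a like mount standing flat on the bench on the left of the gutter (looking uphill), 40 mm across, 30 mm tall; origin under its centre
- spare_b: bystander: another such spare mount, standing flat; origin under its centre
- jar: bystander: amber glass jar with a white cap, 48 mm across, 65 mm tall, standing on the right of the gutter towards its low end; origin under its centre
- slidebox: bystander: grey slide box, 100 x 85 x 32 mm; origin under its centre
- dish: bystander: shallow clear dish, 90 mm across, 16 mm tall; origin under its centre
- brush: bystander: brush, 160 mm long, lying beyond the gutter
- washbottle: bystander: white bottle, 60 mm across, 160 mm tall, off to the right; origin under its centre

How it is judged:
By the outcome, as a careful person would: the job done as asked, in the order asked, and still so for the second after the job is handed in, with the robot touching nothing.
It also fails if it takes over 64 s, if anything falls off the work surface, if the arm or the gripper's body presses on something with over 40 N, if the wrist force passes 120 N, or if a joint passes its speed limit or range.

### The arm

A 6-joint arm with a two-finger parallel gripper is mounted at the origin on the work surface. World frame = base frame: x ahead of the robot, y to its left, z up, the work surface at z = 0. Lengths are in m, angles in rad, forces in N, time in s.
With the tool pointing down it reaches from about 0.3 to 0.825 m from the base axis. Payload 5.4 kg.
Tool frame: the origin (TCP) lies at the very end of the fingers, on their centre line; the grasp point (between the pads) lies 19 mm behind it; z points along the fingers, x is the direction in which the jaws open and shut, and the axes are right-handed (so a half turn about z gives the same grasp; the last joint's range is limited). The gripper opens to 92 mm and grips with 3 to 60 N. Pads are 20 mm wide; open, the fingers measure 128 mm over their backs; the gripper's body (75 mm by 189 mm) begins 69 mm behind the grasp point.
Start: joints at [0.896, 0.158, 1.597, -0, 1.386, -0.21], TCP at [0.258, 0.514, 0.215] pointing down, gripper open.
Joint ranges: [-2.91, 2.91], [-0.94, 2.29], [0.18, 2.7], [-1.29, 4.43], [0.17, 2.64], [-3, 3]. Speed limits (rad/s): [2.57, 2.57, 3.14, 3.14, 3.14, 3.14].

### API

Orientations are given as a rotation vector (axis times angle).
In Python, from workcell import bot gives the robot as it stands. Calls block until the motion is done:
- bot.goto(position, orientation): joint-space move of the TCP to a pose.
- bot.line_to(position, rot=None, max_speed=0.15): straight line of the TCP; rot=None keeps the orientation; max_speed is the mean speed in m/s.
- bot.set_joints(angles): joint-space move.
- bot.set_gripper(opening, newtons=None): opening from 0.0 (shut) to 1.0 (fully open); newtons is the grip in N (None keeps the last); returns when the fingers have stopped.
- bot.hold(seconds).
- bot.inverse_kinematics(position, orientation): joint angles nearest the present ones, or None.
- bot.read_camera(name): name is "scene" or "side" or "wrist"; returns a dict with "pixels" (400x640x3 uint8, blue, green, red), "fx", "fy", "cx", "cy" (pixels), "k1" (the pictures are not rectified: a ray, as slopes to the right and down, at radius r is drawn at 1 + k1 r^2 times it, then the intrinsics apply), "R" (3x3) and "t" (3): a world point X has camera coordinates R X + t. Camera axes: x right, y down, z forward; pixel columns grow to the right and rows downward; lengths in m; the calibration is good to about 2 mm. A picture is of the moment at which its call begins. There is no depth.
A pose or a line that the arm cannot do raises bot.MotionError and nothing moves.
- bot.job_done(): hands the job in, once; it reports no verdict.
Readings, each from a call of its own:
- bot.current_clock(): time.
- bot.current_joints(): joint angles.
- bot.current_joint_vel(): joint speeds.
- bot.current_effort(): joint torques, N m.
- bot.current_ee_pos(): TCP position.
- bot.current_tool_rot(): TCP orientation.
- bot.current_contact_force(): force on the tool from outside, world axes, zero at the start.
- bot.current_ft_torque(): the same for the moment, N m.
- bot.current_opening(): opening from 0.0 (shut) to 1.0 (fully open).
Only numpy, scipy, OpenCV 4.12 (cv2) and the standard library are available. Lean on these libraries where they do the work, as an engineer would, in place of code of your own. Each camera call takes 0.05 s, during which the arm holds its last target.

## Working session

There is one attempt and no reset: what is moved stays moved. The work goes in short steps, each a Python script; the robot and the scene stay as the last script left them, time stands still between calls to the robot, and variables do not carry over. Pictures are saved under pics/ and viewed, and the job is handed in when it is done.

```bash
mkdir -p pics; ls
python3 - <<'E'
from workcell import bot
import cv2
for n in("scene","side","wrist"):
    c=bot.read_camera(n); cv2.imwrite(f"pics/a_{n}.png",c["pixels"])
    print(n,c["fx"],c["fy"],c["cx"],c["cy"],c["k1"],c["R"],c["t"])
print(bot.current_clock(),bot.current_tool_rot(),bot.current_contact_force())
E
```

```text
pics
scene 454.2471766668734 454.2471766668734 322.328377899841 201.18952466971572 -0.11778305458021542 [[-0.85404197  0.52012273 -0.00920045]
 [ 0.44072626  0.7140508  -0.54395939]
 [-0.27635606 -0.46861904 -0.8390611 ]] [ 0.49815708 -0.17849491  1.36802495]
side 388.6881619782885 388.6881619782885 312.63353755806696 201.8064336809872 -0.0017457943072436955 [[ 0.39510927 -0.91862625  0.00380492]
 [-0.50854321 -0.22217454 -0.83187876]
 [ 0.76503103  0.32674804 -0.55494436]] [-0.23977902  0.34516514  0.68971051]
wrist 330.03231330822 330.03231330822 314.7893613892976 200.08042800312546 -0.06696141774263396 [[ 4.48062424e-01  8.94002105e-01 -5.47910550e-04]
 [ 8.55572970e-01 -4.28624314e-01  2.90303445e-01]
 [ 2.59297043e-01 -1.30542843e-01 -9.56934485e-01]] [-0.57435862 -0.0332284   0.39158542]
0.15 [ 2.67293140e+00  1.64985919e+00 -2.11335177e-03] [-0.42395471 -0.2252516  -0.39581527]
```

View pics/a_scene.png

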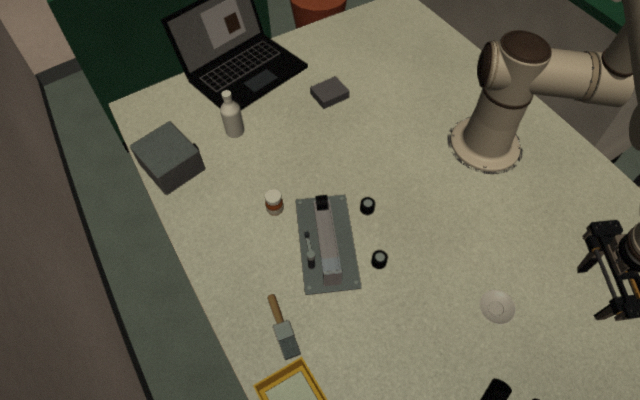

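View pics/a_side.png

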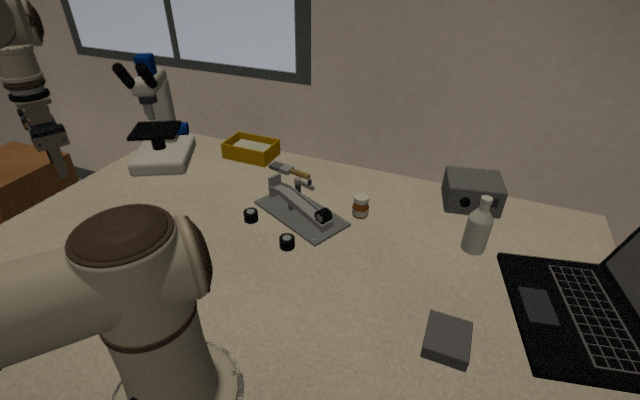

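View pics/a_wrist.png

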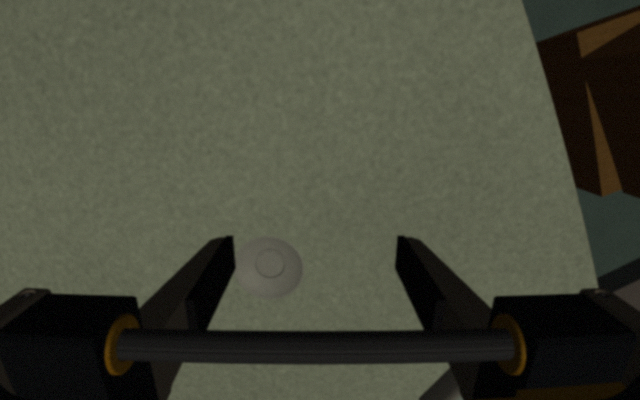

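The scene shows the gutter plate with corners near (296,199), (345,195), (360,289) and (306,293). The mount is at (322,203) at the low end, and the keeper is on the image-left side. I'll zoom in and compute the pose.

```bash
cat > h.py <<'E'
import numpy as np, cv2
from workcell import bot
def K(c): return np.array([[c["fx"],0,c["cx"]],[0,c["fy"],c["cy"]],[0,0,1]]), np.array([c["k1"],0,0,0.])
def ray(c,uv):
    k,d=K(c); p=cv2.undistortPoints(np.array(uv,float).reshape(-1,1,2),k,d).reshape(-1,2)
    D=np.c_[p,np.ones(len(p))]@c["R"]; return -c["R"].T@c["t"],D
def onplane(c,uv,z):
    o,D=ray(c,uv); return o+D*((z-o[2])/D[:,2])[:,None]
def proj(c,X):
    k,d=K(c); return cv2.projectPoints(np.array(X,float).reshape(-1,1,3),cv2.Rodrigues(np.array(c["R"]))[0],np.array(c["t"]),k,d)[0].reshape(-1,2)
def crop(c,x0,y0,x1,y1,s,name):
    cv2.imwrite(name,cv2.resize(c["pixels"][y0:y1,x0:x1],None,fx=s,fy=s,interpolation=cv2.INTER_CUBIC))
E
python3 - <<'E'
from h import *
import pickle
c=bot.read_camera("scene"); crop(c,260,180,400,310,5,"pics/b1.png")
hsv=cv2.cvtColor(c["pixels"],cv2.COLOR_BGR2HSV)
for p in [(300,240),(345,240),(350,270),(325,240),(380,230),(280,240),(280,300)]: print(p,c["pixels"][p[1],p[0]],hsv[p[1],p[0]])
c=bot.read_camera("side"); crop(c,230,150,380,250,5,"pics/b2.png")
E
```

```text
(300, 240) [76 84 83] [34 24 84]
(345, 240) [72 80 77] [41 26 80]
(350, 270) [78 87 83] [43 26 87]
(325, 240) [ 99 106 111] [ 18  28 111]
(380, 230) [116 141 145] [ 26  51 145]
(280, 240) [122 147 150] [ 27  48 150]
(280, 300) [113 137 140] [ 27  49 140]
```

View pics/b1.png

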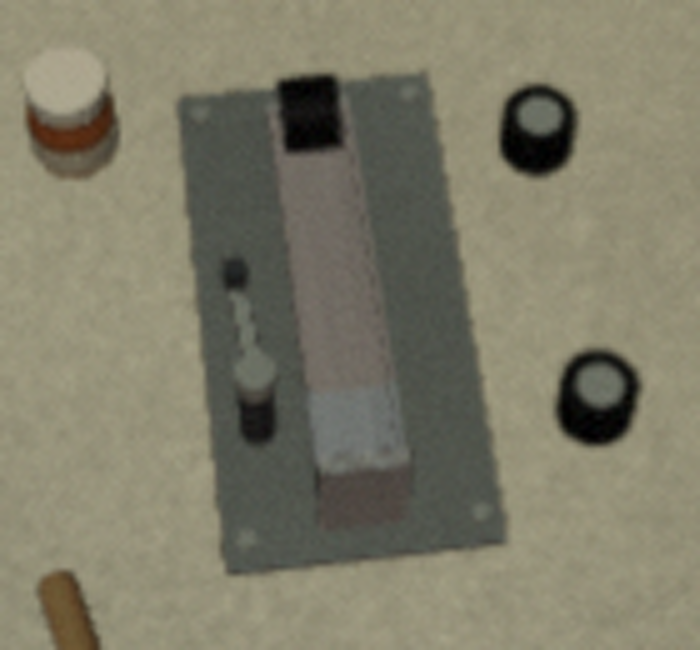

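View pics/b2.png

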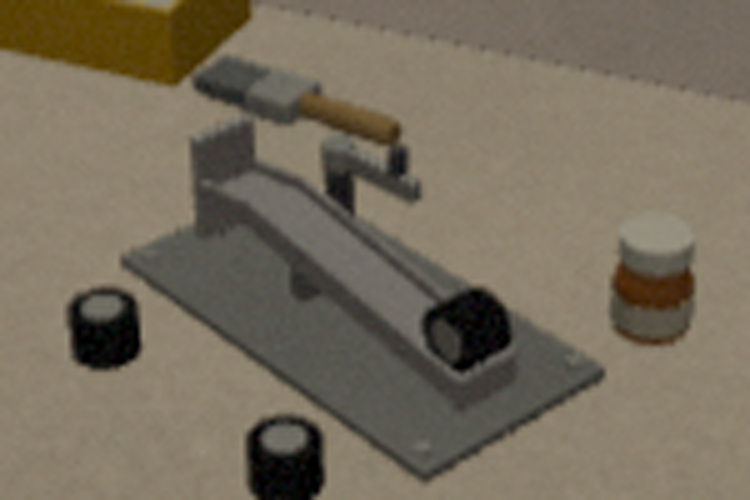

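The zoom shows the plate corners at crop (180,98), (427,73), (505,543) and (228,573). The mount is at (312,113), the keeper pivot at (255,370) and the peg at (235,272), so the keeper is open.

```bash
cat > loc.py <<'E'
from h import *
OBJ=np.array([[-.14,-.07],[-.14,.07],[.14,.07],[.14,-.07]])
def rigid(W):
    a=OBJ;b=W[:,:2];am=a.mean(0);bm=b.mean(0)
    z=((a-am)[:,0]+1j*(a-am)[:,1]).conj()@((b-bm)[:,0]+1j*(b-bm)[:,1])
    th=np.angle(z); return bm,th
def quad(c,seed):
    hsv=cv2.cvtColor(cv2.GaussianBlur(c["pixels"],(3,3),0),cv2.COLOR_BGR2HSV)
    return hsv
E
python3 - <<'E'
from loc import *
S=bot.read_camera("scene"); D=bot.read_camera("side")
q={"scene":(S,(np.array([(180,98),(427,73),(505,543),(228,573)])+.5)/5-.5+[260,180]),
   "side":(D,(np.array([(603,374),(427,480),(122,261),(298,145)])+.5)/5-.5+[230,150])}
for n,(c,uv) in q.items():
    # refine by mask in scene
    W=onplane(c,uv,.008); 
    if n=="side": 
        W3=W[:3]; print(n,W3.round(4)); print(np.linalg.norm(np.diff(W3[:,:2],axis=0),axis=1))
        mid=(W3[0]+W3[2])/2; print("mid",mid, "th",np.degrees(np.arctan2(*(W3[2]-W3[1])[[1,0]]))); continue
    print(n,W.round(4)); print(np.linalg.norm(np.diff(np.r_[W,W[:1]][:,:2],axis=0),axis=1))
    b,th=rigid(W); print(b,np.degrees(th))
c=S
hsv=cv2.cvtColor(cv2.GaussianBlur(c["pixels"],(3,3),0),cv2.COLOR_BGR2HSV)
m=((hsv[...,1]<38)&(hsv[...,2]<130)).astype(np.uint8); m[:185]=0;m[300:]=0;m[:,:285]=0;m[:,365:]=0
m=cv2.morphologyEx(m,cv2.MORPH_CLOSE,np.ones((5,5)))
m=cv2.morphologyEx(m,cv2.MORPH_OPEN,np.ones((5,5)))
cs,_=cv2.findContours(m,cv2.RETR_EXTERNAL,cv2.CHAIN_APPROX_NONE); k=max(cs,key=cv2.contourArea)
p=cv2.approxPolyN(k,4,ensure_convex=True).reshape(-1,2); print(p)
# order start top-left
p=np.array(p,float)
i=np.argsort(np.arctan2(*(p-p.mean(0)).T[::-1])); p=p[i]; print(p)
W=onplane(S,p,.008); b,th=rigid(W);print(W.round(4),b,np.degrees(th),np.linalg.norm(np.diff(np.r_[W,W[:1]][:,:2],axis=0),axis=1))
E
```

```text
scene [[ 0.5966 -0.1198  0.008 ]
 [ 0.4717 -0.0622  0.008 ]
 [ 0.5896  0.1911  0.008 ]
 [ 0.7133  0.1334  0.008 ]]
[0.13755934 0.27946556 0.13649587 0.27880217]
[0.59279592 0.03561005] 65.12780903276871
side [[ 0.5931 -0.1216  0.008 ]
 [ 0.4682 -0.0664  0.008 ]
 [ 0.5843  0.1863  0.008 ]]
[0.13650288 0.27801358]
mid [0.58870189 0.03235867 0.008     ] th 65.32524562116218
[[361 288]
 [305 295]
 [295 199]
 [345 193]]
[[295. 199.]
 [345. 193.]
 [361. 288.]
 [305. 295.]]
[[ 0.5977 -0.1213  0.008 ]
 [ 0.4695 -0.0656  0.008 ]
 [ 0.5885  0.1912  0.008 ]
 [ 0.7148  0.1349  0.008 ]] [0.59260494 0.03480935] 65.46764099765863 [0.13975467 0.28304191 0.13824505 0.2816656 ]
```

Sizes match: I measure 137–140 x 279–282 mm against the given 140 x 280. Scene and side disagree by about 4 mm in position, and their yaws are 65.1 and 65.3 degrees. Next I'll plan a wrist view for a tie-break and check IK along the whole route.

```bash
cat > g.py <<'E'
from h import *
from scipy.spatial.transform import Rotation as Ro
import json,os
B=np.array([.5907,.0340]); TH=np.radians(65.2)
if os.path.exists("pose.json"):
    d=json.load(open("pose.json")); B=np.array(d["b"]); TH=d["th"]
def G(x,y,z):
    c,s=np.cos(TH),np.sin(TH); return np.array([B[0]+c*x-s*y,B[1]+s*x+c*y,z])
def rot(phi,flip=1):  # tool y along gutter-frame direction phi (flip=-1: opposite)
    a=TH+phi; y=flip*np.array([np.cos(a),np.sin(a),0]); z=np.array([0,0,-1.]); x=np.cross(y,z)
    return Ro.from_matrix(np.c_[x,y,z]).as_rotvec()
def zc(x): return .044+(x+.096)*np.tan(np.radians(9))
def keep(q,back,z=.080):
    t=np.array([np.cos(q),np.sin(q)]); u=np.array([-np.sin(q),np.cos(q)])
    p=np.array([.066,-.046])+.050*u-back*t; return G(p[0],p[1],z)
E
python3 - <<'E'
from g import *
W=bot.read_camera("wrist")
Rt=Ro.from_rotvec(bot.current_tool_rot()).as_matrix(); p=np.array(bot.current_ee_pos())
cp=Rt.T@(-W["R"].T@W["t"]-p); cr=Rt.T@W["R"].T
print("cam in tool",cp,cr.round(3))
for f in(1,-1):
    for n,pos,r in [("hov",G(-.16,0,.15),rot(0,f)),("push",G(-.15,0,.04),rot(0,f)),("end",G(.06,0,.065),rot(0,f)),
      ("k1",keep(1.57,.03),rot(1.57,f)),("k.8",keep(.8,.03),rot(.8,f)),("k0",keep(0,.016),rot(0,f))]:
        j=bot.inverse_kinematics(pos,r); print(f,n,None if j is None else np.round(j,2))
    for x,z in [(-.1,.25),(0,.25),(-.16,.25),(0.05,.25),(.1,.3)]:
        R=Ro.from_rotvec(rot(0,f)).as_matrix(); c=dict(W); c["R"]=(R@cr).T; c["t"]=-c["R"]@(G(x,0,z)+R@cp)
        print(f,x,z,proj(c,[G(a,b,.008) for a,b in[(-.14,-.07),(-.14,.07),(.14,.07),(.14,-.07)]]).round(0).tolist())
E
```

```text
cam in tool [-1.69962351e-04 -8.19387842e-02 -1.70245204e-01] [[ 1.    -0.     0.001]
 [-0.     0.957  0.291]
 [-0.001 -0.291  0.957]]
1 hov None
1 push None
1 end [-0.05  0.43  1.58 -0.    1.14 -2.76]
1 k1 [-0.16  0.51  1.43  0.    1.2   1.85]
1 k.8 [-0.15  0.41  1.56  0.    1.16  2.63]
1 k0 [-0.06  0.39  1.6  -0.    1.16 -2.77]
1 -0.1 0.25 [[258.0, 136.0], [371.0, 136.0], [361.0, 326.0], [268.0, 326.0]]
1 0 0.25 [[254.0, 49.0], [375.0, 49.0], [365.0, 266.0], [264.0, 266.0]]
1 -0.16 0.25 [[260.0, 183.0], [369.0, 183.0], [360.0, 358.0], [270.0, 358.0]]
1 0.05 0.25 [[253.0, 3.0], [376.0, 3.0], [366.0, 233.0], [263.0, 233.0]]
1 0.1 0.3 [[258.0, -29.0], [371.0, -29.0], [363.0, 188.0], [266.0, 188.0]]
-1 hov [-0.44  0.11  1.78 -0.    1.25 -0.  ]
-1 push [-0.42  0.27  1.84 -0.    1.03  0.02]
-1 end [-0.05  0.43  1.58 -0.    1.14  0.38]
-1 k1 [-0.16  0.51  1.43  0.    1.2  -1.29]
-1 k.8 [-0.15  0.41  1.56  0.    1.16 -0.51]
-1 k0 [-0.06  0.39  1.6  -0.    1.16  0.37]
-1 -0.1 0.25 [[368.0, 198.0], [261.0, 198.0], [251.0, -46.0], [378.0, -45.0]]
-1 0 0.25 [[365.0, 266.0], [264.0, 266.0], [254.0, 49.0], [375.0, 49.0]]
-1 -0.16 0.25 [[370.0, 152.0], [259.0, 152.0], [250.0, -105.0], [380.0, -105.0]]
-1 0.05 0.25 [[363.0, 297.0], [266.0, 297.0], [256.0, 94.0], [373.0, 94.0]]
-1 0.1 0.3 [[357.0, 306.0], [272.0, 306.0], [264.0, 132.0], [365.0, 132.0]]
```

Flip -1 reaches the whole route. I'll close the gripper and take a wrist view over the gutter.

Run:
```python
from g import *
bot.set_gripper(0.0,10)
bot.goto(G(0,0,.26),rot(0,-1))
W=bot.read_camera("wrist"); cv2.imwrite("pics/c_w.png",W["pixels"]); print(bot.current_clock(),bot.current_ee_pos(),G(0,0,.26),bot.current_opening(),bot.current_contact_force())
print(proj(W,[G(a,b,.008) for a,b in[(-.14,-.07),(-.14,.07),(.14,.07),(.14,-.07)]]))
```

```text
3.8917 [0.59053309 0.03501383 0.25992414] [0.5907 0.034  0.26  ] 0.005652562154635802 [-0.24049868 -0.3924679   0.37440797]
[[363.71319791 264.34319174]
 [265.49441519 264.22844916]
 [256.35866442  52.08679277]
 [373.59308344  52.32283488]]
```

View pics/c_w.png

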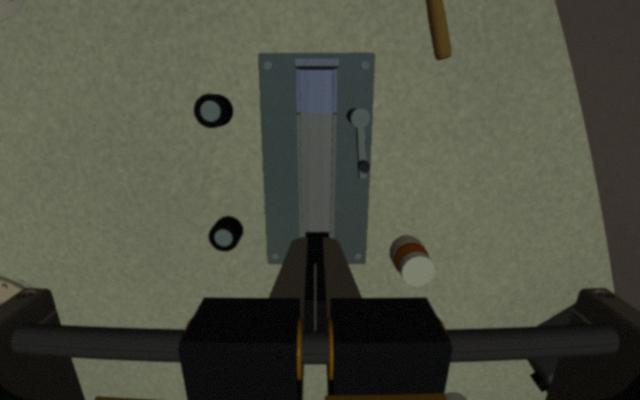

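The wrist view shows the plate corners near (259,53), (376,53), (366,263) and (268,263). The fingertips are at (317,235), the peg at (363,167) and the pivot at (359,118). Refining the corners and the pose.

Run:
```python
from g import *
from loc import rigid
W=bot.read_camera("wrist"); crop(W,240,30,400,280,3,"pics/c_w3.png")
g=cv2.cvtColor(W["pixels"],cv2.COLOR_BGR2GRAY)
uv=np.array([(365.5,263),(267.5,263),(259,53),(376,53)],np.float32).reshape(-1,1,2)
hsv=cv2.cvtColor(cv2.GaussianBlur(W["pixels"],(3,3),0),cv2.COLOR_BGR2HSV)
print(hsv[150,[250,255,280,290]],hsv[150,340:350:5])
r=cv2.cornerSubPix(cv2.GaussianBlur(g,(3,3),0),uv.copy(),(4,4),(-1,-1),(3,50,.01)).reshape(-1,2)
print(r)
for q in (uv.reshape(-1,2),r):
    P=onplane(W,q,.008); b,t=rigid(P); print(P.round(4),b,np.degrees(t),np.linalg.norm(np.diff(np.r_[P,P[:1]][:,:2],axis=0),axis=1))
print("tcp",proj(W,[bot.current_ee_pos()]))
```

```text
[[ 35  48 106]
 [ 36  49 109]
 [ 90  34  60]
 [ 84  42  61]] [[87 38 61]
 [87 38 61]]
[[364.83328  263.50568 ]
 [267.83536  263.3661  ]
 [257.7961    53.28311 ]
 [374.1392    52.801716]]
[[ 0.5987 -0.1216  0.008 ]
 [ 0.4719 -0.0632  0.008 ]
 [ 0.5883  0.1882  0.008 ]
 [ 0.7153  0.1299  0.008 ]] [0.59355078 0.0333237 ] 65.1707205000768 [0.13950488 0.27698259 0.13979364 0.27715782]
[[ 0.5975 -0.1219  0.008 ]
 [ 0.4721 -0.0639  0.008 ]
 [ 0.5868  0.1885  0.008 ]
 [ 0.7134  0.131   0.008 ]] [0.59245105 0.03342155] 65.44976960918594 [0.13813787 0.27725793 0.13900761 0.27815372]
tcp [[314.25338158 251.91458491]]
```

View pics/c_w3.png

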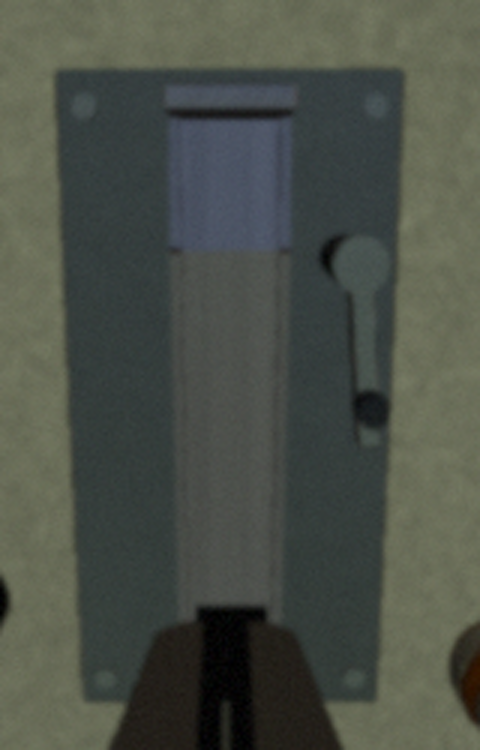

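Run:
```python
from g import *
json.dump(dict(b=[.592,.034],th=float(np.radians(65.25))),open("pose.json","w"))
import g; g.B=np.array([.592,.034]); g.TH=np.radians(65.25)
W=bot.read_camera("wrist")
def ing(P):
    d=P[:2]-g.B; c,s=np.cos(g.TH),np.sin(g.TH); return np.array([c*d[0]+s*d[1],-s*d[0]+c*d[1]])
peg=ing(onplane(W,[(363.5,165.8)],.0905)[0]); piv=ing(onplane(W,[(359.7,117)],.078)[0])
print(peg,piv,peg-piv,np.linalg.norm(peg-piv)); v=peg-np.array([.066,-.046]); print("q",np.arctan2(-v[0],v[1]),np.linalg.norm(v))
bot.goto(G(-.165,0,.14),rot(0,-1))
bot.line_to(G(-.150,0,.042),max_speed=.08)
f0=np.array(bot.current_contact_force()); print(bot.current_clock(),f0)
for n in("scene","side"):
    c=bot.read_camera(n)
    if n=="scene": crop(c,260,150,400,280,5,"pics/d1.png")
    else: crop(c,230,130,380,250,5,"pics/d2.png")
```

```text
[ 0.017262   -0.04969117] [ 0.06646434 -0.04554352] [-0.04920234 -0.00414765] 0.04937685142536375
q 1.6463869916030889 0.04887757679165404
6.2083 [0.90515007 0.09701327 0.23597773]
```

View pics/d1.png

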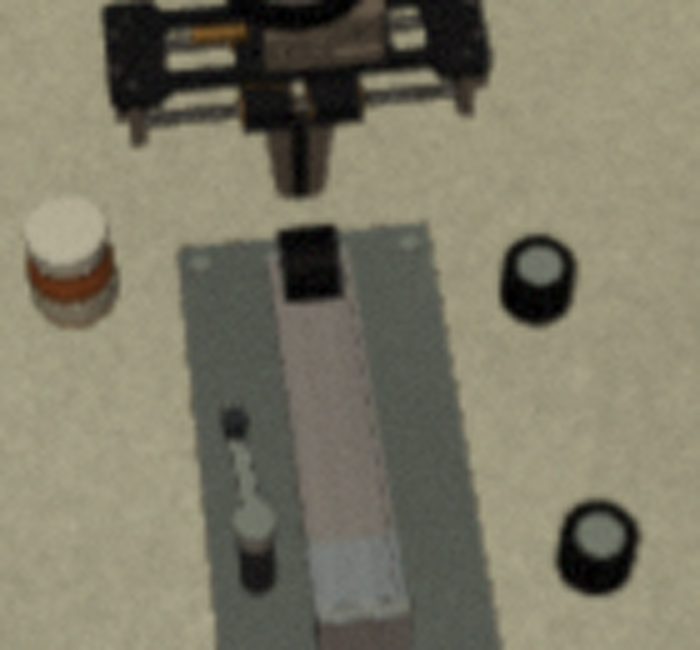

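View pics/d2.png

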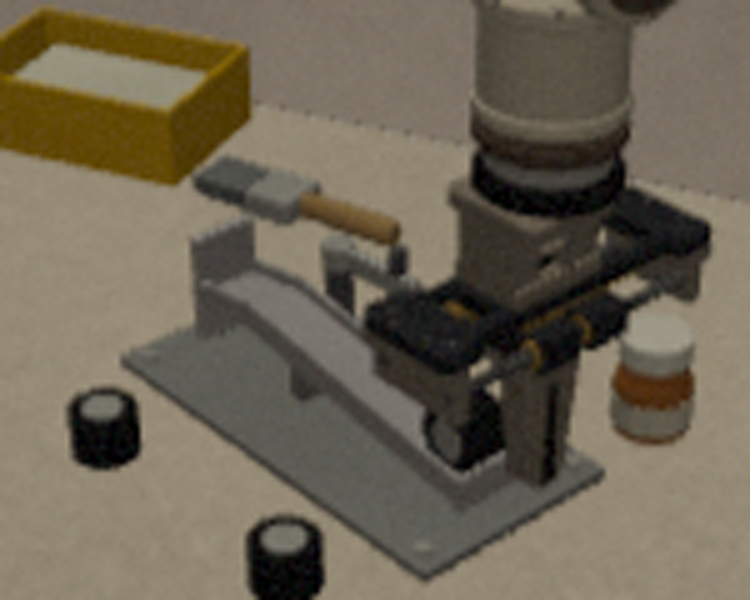

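The peg measurement puts the keeper at about 1.65 rad (open) with a 49 mm peg radius against the given 50. The fingertip is lined up behind the mount. Pushing up most of the slope.

Run:
```python
from g import *
bot.line_to(G(-.131,0,zc(-.101)-.004),max_speed=.04)
print(bot.current_contact_force())
for xc in (-.06,0.05):
    bot.line_to(G(xc-.03,0,zc(xc)-.005),max_speed=.04)
    print(bot.current_clock(),np.round(bot.current_contact_force(),2))
c=bot.read_camera("scene"); crop(c,260,150,400,300,4,"pics/e1.png")
c=bot.read_camera("side"); crop(c,230,130,380,250,5,"pics/e2.png")
```

```text
[-0.08675305 -0.25787874  0.22544356]
8.125 [ 0.08 -0.18  0.09]
11.0583 [-1.04  0.67 -0.05]
```

View pics/e1.png

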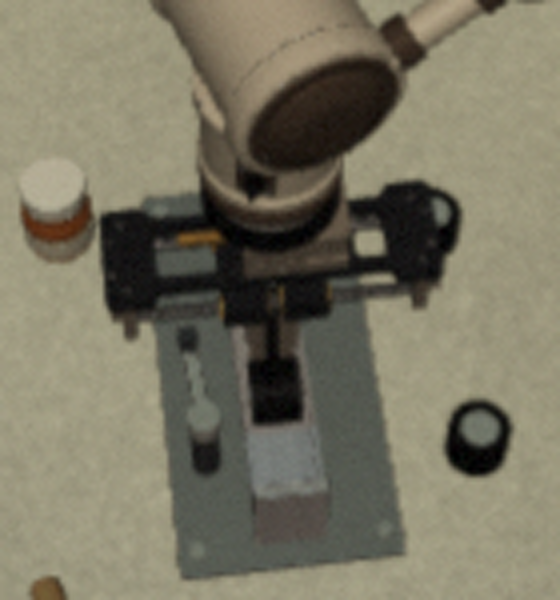

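View pics/e2.png

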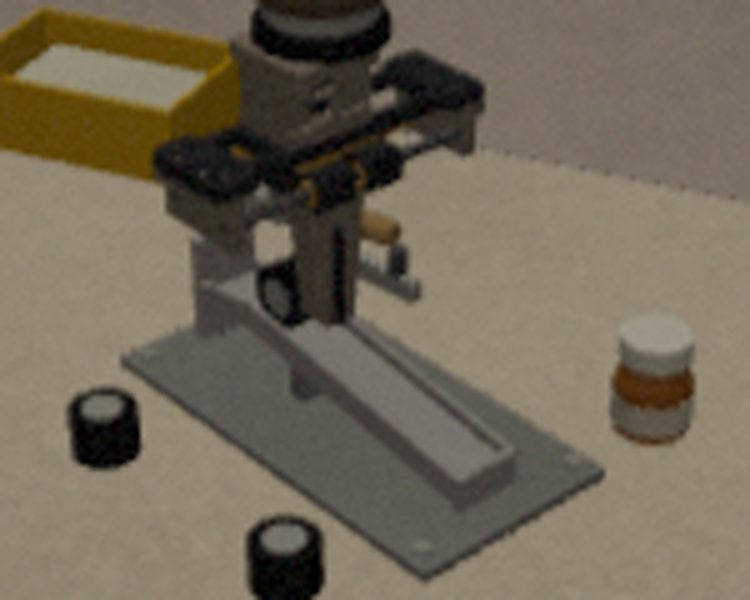

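The mount, at scene crop (275,393), is riding just ahead of the fingertip near the crest. Continuing over it slowly with force checks.

Run:
```python
from g import *
for xc,z in ((.068,zc(.068)-.005),(.076,.0648),(.084,.0645),(.090,.0642)):
    bot.line_to(G(xc-.03,0,z),max_speed=.03)
    f=np.array(bot.current_contact_force()); print(xc,bot.current_clock(),f.round(2))
    if np.linalg.norm(f)>6: break
bot.hold(.4)
c=bot.read_camera("scene"); crop(c,260,150,400,300,4,"pics/f1.png")
c=bot.read_camera("side"); crop(c,230,130,380,250,5,"pics/f2.png")
```

```text
0.068 11.9167 [0.22 0.6  0.36]
0.076 12.3333 [-0.37 -0.05  0.2 ]
0.084 12.75 [-0.29 -0.74  0.11]
0.09 13.1 [ 0.38 -0.24  0.67]
```

View pics/f1.png

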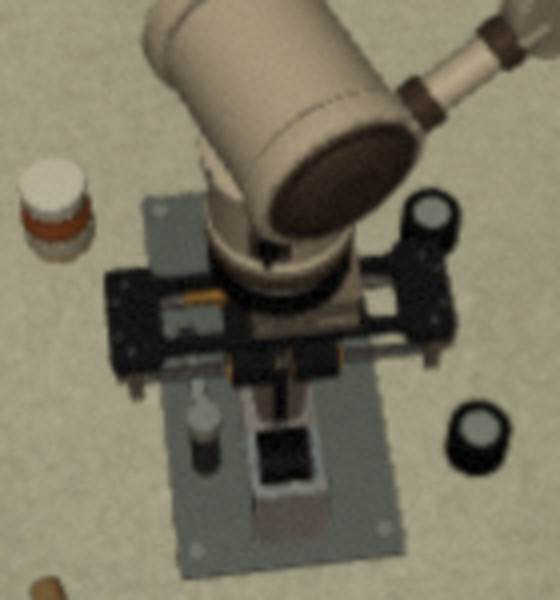

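View pics/f2.png

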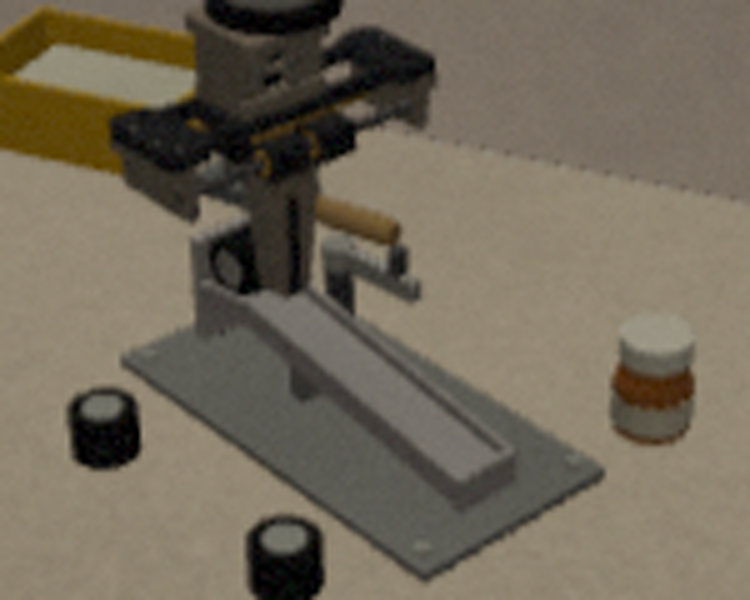

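The mount sits in the dip against the end stop, at scene crop (285,455). I'll back off, lift, check that it stays, and stage behind the peg.

Run:
```python
from g import *
bot.line_to(G(.05,0,.067),max_speed=.05)
bot.line_to(G(.04,0,.15),max_speed=.12)
q=1.66
bot.goto(keep(q,.045,.15),rot(q,-1))
c=bot.read_camera("wrist"); cv2.imwrite("pics/g0.png",c["pixels"])
bot.line_to(keep(q,.040,.080),max_speed=.08)
bot.line_to(keep(q,.022,.080),max_speed=.04)
print(bot.current_clock(),np.round(bot.current_contact_force(),2))
c=bot.read_camera("scene"); crop(c,260,150,400,300,4,"pics/g1.png")
c=bot.read_camera("side"); crop(c,230,130,380,250,5,"pics/g2.png")
```

```text
18.0167 [ 0.57  0.26 -0.2 ]
```

View pics/g1.png

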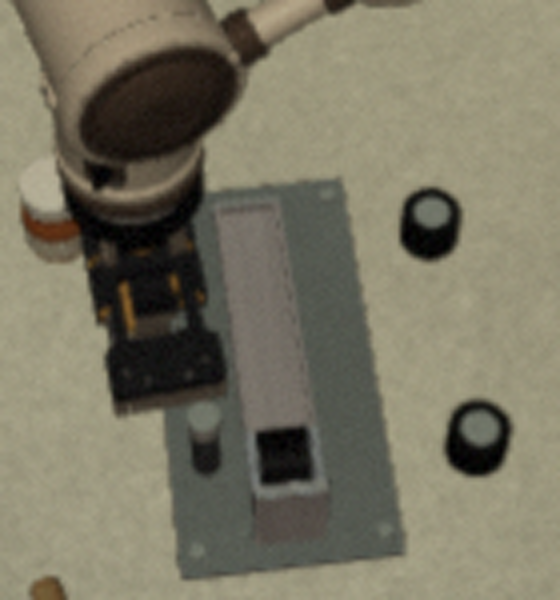

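View pics/g2.png

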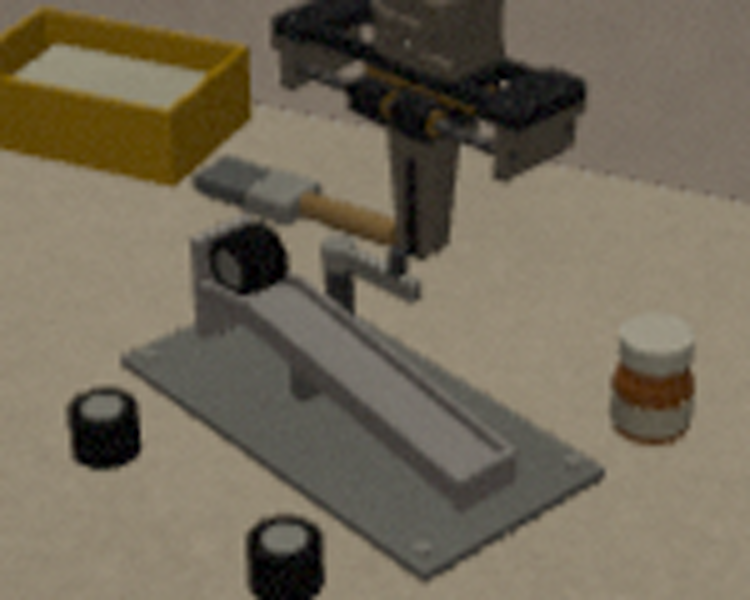

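View pics/g0.png

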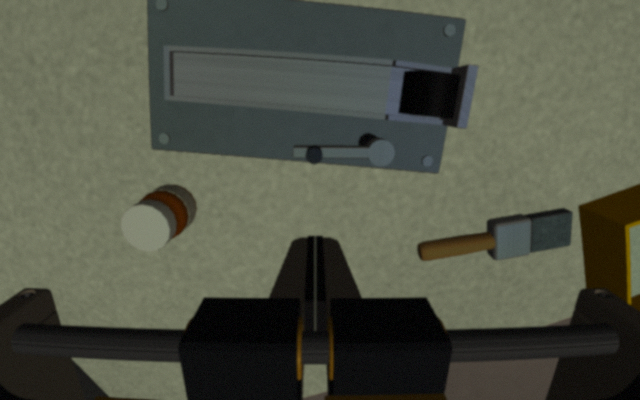

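The mount is stable with nothing touching it, and the fingertip is behind the peg, at side crop (410,250). Sweeping the keeper shut.

Run:
```python
from g import *
for q in (1.62,1.4,1.2,1.0,.8,.6,.4,.2,.1):
    bot.line_to(keep(q,.016),rot(q,-1),max_speed=.04)
    f=np.array(bot.current_contact_force()); print(q,bot.current_clock(),f.round(2))
    if np.linalg.norm(f)>8: break
c=bot.read_camera("scene"); crop(c,260,150,400,300,4,"pics/h1.png")
c=bot.read_camera("side"); crop(c,230,130,380,250,5,"pics/h2.png")
```

```text
1.62 18.4667 [ 0.26  0.77 -0.16]
1.4 18.9083 [0.17 0.23 0.31]
1.2 19.3167 [-0.2  -0.18 -0.35]
1.0 19.725 [ 0.76  0.31 -0.52]
0.8 20.1333 [ 0.38  0.34 -0.17]
0.6 20.5417 [-0.61 -0.08 -0.12]
0.4 20.95 [-0.39 -0.26  1.35]
0.2 21.3583 [-0.66 -0.25 -0.86]
0.1 21.6417 [-0.06  0.36  0.05]
```

View pics/h1.png

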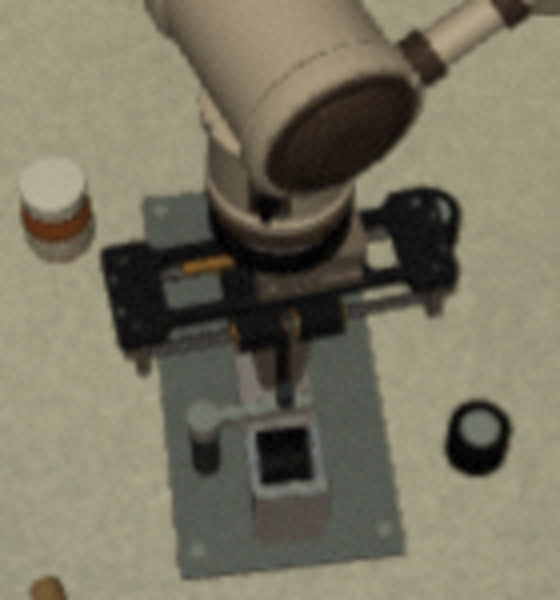

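View pics/h2.png

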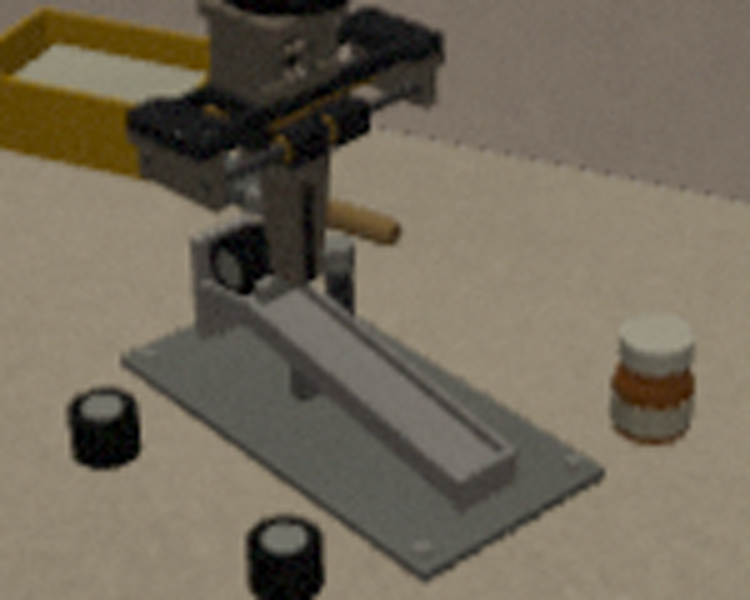

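Nearly shut: the arm is across the channel at crop (245,410). Now 1 mm steps until the limit pushes back.

Run:
```python
from g import *
g=np.array([np.cos(TH),np.sin(TH),0])
b=.016+.050*.1
bot.line_to(keep(0,b),rot(0,-1),max_speed=.03)
def F(n=8):
    s=[]
    for _ in range(n): bot.hold(.02); s.append(bot.current_contact_force())
    return np.mean(s,0)
while b>.006:
    b-=.001; bot.line_to(keep(0,b),max_speed=.02); f=F(); print(round(b,4),f.round(2),(f@g).round(2))
    if f@g<-4: break
print(bot.current_clock())
b+=.02
bot.line_to(keep(0,b),max_speed=.05)
bot.line_to(G(.02,0,.2),max_speed=.15)
bot.goto(G(-.05,0,.26),rot(0,-1))
bot.hold(.5)
for n in("scene","side","wrist"):
    c=bot.read_camera(n)
    if n=="scene": crop(c,260,150,400,300,4,"pics/i1.png")
    elif n=="side": crop(c,230,130,380,250,5,"pics/i2.png")
    else: crop(c,220,20,420,220,3,"pics/i3.png")
print(bot.current_clock())
```

```text
0.02 [-0.53 -0.31  0.11] -0.5
0.019 [-0.16 -0.36  0.  ] -0.4
0.018 [-0.09 -0.09 -0.06] -0.12
0.017 [-0.38 -0.16 -0.12] -0.3
0.016 [-1.94 -3.69  0.97] -4.16
23.9083
26.5167
```

View pics/i3.png

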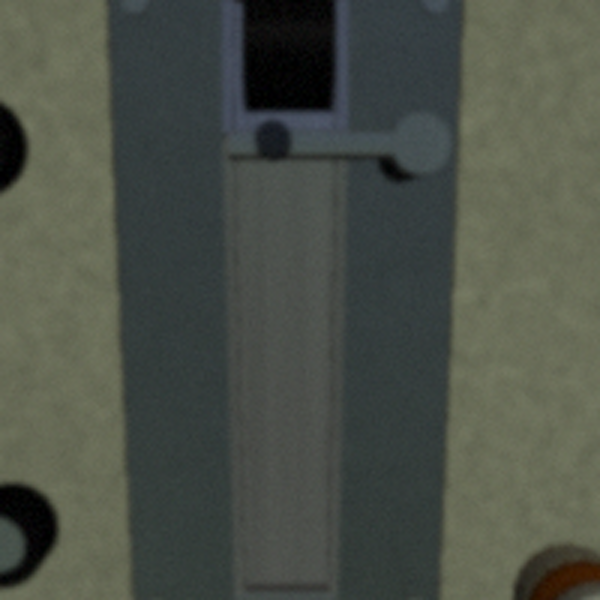

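View pics/i2.png

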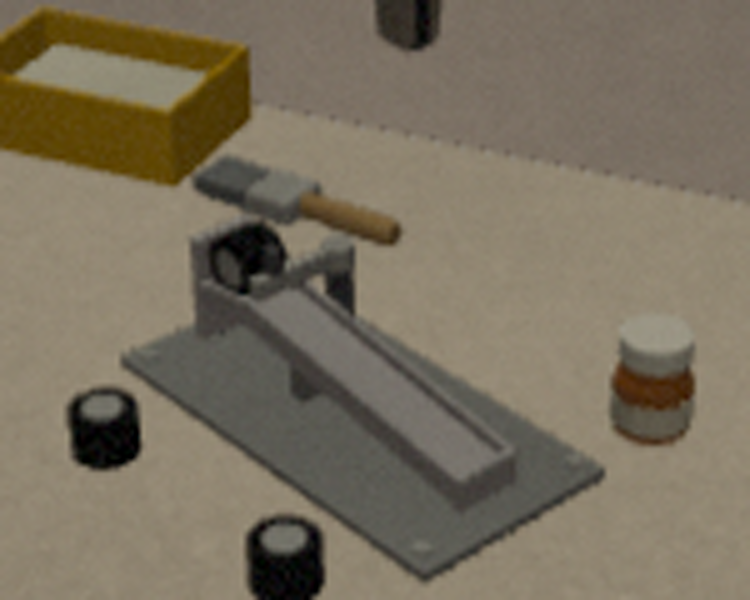

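The keeper lies square across the channel, with the peg at crop (273,138) level with the pivot at (420,142). The mount is behind it against the stop, with a visible gap. Handing in.

```bash
python3 -c "
from workcell import bot
print(bot.current_contact_force()); bot.job_done()"
```

```text
[-0.13674316  0.11162317 -0.46466376]
the job is handed in; nothing more can be done
```

The job is done and handed in at about 26.5 s of the 64 s allowed; the hand-in gives no verdict.

- **Mount:** I pushed it up the gutter and over the crest with the closed fingertips. It settled in the dip against the end stop and stayed there after the fingers backed off. Force readings during the push stayed at about 1 N.
- **Keeper:** I swept it shut by its peg until its limit pushed back with about 4 N, at the position where it should stop. The last pictures show the arm square across the channel, with a gap between it and the mount.
- **Bystanders:** The spares, jar and brush looked unmoved in the last pictures. I didn't check the slide box, dish or wash bottle again, but the arm did not work near them after its first move.
- **Disagreement:** The side camera put the gutter about 4 mm away from the scene and wrist cameras. I used a blend weighted towards those two, and the keeper's stop position agreed with it to about 1 mm.

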